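# Slide the shim plate under the jig's low bridge to the stop

### The job

Push the loose aluminium plate across the table with the fingertips, a short edge leading, through the open side of the jig and under its low bridge until that edge rests fully home and square against the stop bar; then leave it. Keep it flat on the table all the way: do not lift or tip it, do not ram it into the jig, and leave the upright pin gauge, the black deburring tool and the steel ring where they are.

Things in the scene. Friction and masses are not known exactly. Their poses are not given: they have to be found in the camera images.
- plate: Loose flat aluminium plate, 120 x 94 x 10 mm, about 0.3 kg, four 9 mm holes near its corners. Origin: centre of its underside; x along its 120 mm length, y along its width, z up. Both ends are alike: either may lead. Starts flat on the table, centre 20 to 24 cm before the bridge and 1 to 5 cm to the jig's +y side, turned up to 0.35 rad. Slides with friction, stops when the push stops.
- jig: Steel jig, fixed to the table. Origin: on the table under the middle of the bridge. x is the way in (open side at -x, stop bar at +x), y across, z up. Bridge: bar 140 mm long in y, x -15 to +15 mm, underside 14.5 mm above the table, top at 28.5 mm; a round screw head in its middle reaches 42.5 mm.
- jig_mouth (a point): Middle of the opening under the bridge's front edge, on the table, at x = -15 mm of the jig. The opening is 104 mm wide (5 mm spare on each side of the plate) between two rails 14.5 mm high, 18 mm wide, that run from here past the stop bar. Axes as the jig's.
- jig_stop (a point): Middle of the stop bar's face at table height, at x = +45 mm of the jig; the bar is 104 mm long in y and 20 mm high. With the plate home its centre is 60 mm before this point and its rear edge 120 mm before it, 60 mm outside the bridge. Axes as the jig's.
- pin: Bystander: steel plug gauge (the pin gauge) standing on end, 24 mm across and 63 mm high, its origin at the centre of its foot. To be left alone.
- cutter: Bystander: black hand deburring tool with yellow caps, lying, 104 x 30 x 29 mm, origin under its middle, long in its y. To be left alone.
- ring: Bystander: thin steel ring lying flat, 80 mm across, 20 mm high, origin under its centre. To be left alone.

How it is judged:
By the outcome, as a careful person would: the job done as asked, in the order asked, and still so for the second after the job is handed in, with the robot touching nothing.
It also fails if it takes over 70 s, if anything falls off the work surface, if the arm or the gripper's body presses on something with over 40 N, if the wrist force passes 120 N, or if a joint passes its speed limit or range.

### The arm

A 7-joint arm with a two-finger parallel gripper is mounted at the origin on a cart in front of the work surface, level with it; the furniture and walls round the work are solid. World frame = base frame: x ahead of the robot, y to its left, z up, the work surface at z = 0. Lengths are in m, angles in rad, forces in N, time in s.
With the tool pointing down it reaches from about 0.425 to 0.875 m from the base axis. Payload 4.7 kg.
Tool frame: the origin (TCP) lies at the very end of the fingers, on their centre line; the grasp point (between the pads) lies 19 mm behind it (robot.tcp_to_grasp is the distance from the TCP to the grasp point, in m); z points along the fingers, y is the line along which they close (so a half turn about z gives the same grasp; the last joint's range is limited). The gripper opens to 87 mm and grips with 3 to 60 N. Pads are 19 mm wide; open, the fingers measure 117 mm over their backs; the gripper's body (75 mm by 190 mm) begins 51 mm behind the grasp point.
Start: joints at [-1.271, 0.321, -0.07, 1.45, 0.023, 1.371, -0.057], TCP at [0.183, 0.624, 0.2] pointing down, gripper open.
Joint ranges: [-2.86, 2.86], [-0.3, 2.09], [-1.38, 1.24], [0.06, 2.45], [-1.56, 4.7], [0.09, 2.05], [-2.69, 2.69]. Speed limits (rad/s): [2.57, 2.57, 3.14, 3.14, 3.14, 3.14, 3.14].

### API

Orientations are given as a unit quaternion [w, x, y, z].
In Python, from bench import robot, viewer gives the robot as it stands. Calls block until the motion is done:
- robot.move_ptp(position, orientation): joint-space move of the TCP to a pose.
- robot.movel(position, ori=None, speed=0.15, contact_N=None): straight line of the TCP; ori=None keeps the orientation; speed is the mean speed in m/s. With contact_N (N) it stops when the force on the tool has changed by that much, and returns True; else False.
- robot.move_j(angles): joint-space move.
- robot.move_gripper(opening, effort=None): opening from 0.0 (shut) to 1.0 (fully open); effort is the grip in N (None keeps the last); returns when the fingers have stopped.
- robot.dwell(seconds).
- robot.ik(position, orientation): joint angles nearest the present ones, or None.
- robot.state(): the state.
- viewer.snapshot(name): name is "side" or "top"; returns the picture (384x512x3 uint8, blue, green, red); there is no depth.
- viewer.camera_params(name): a dict with "fx", "fy", "cx", "cy" (pixels), "eye" and "attitude" of the camera in the world. Camera axes: x right, y down, z forward; pixel columns grow to the right and rows downward; lengths in m; the calibration is good to about 2 mm. A picture is of the moment at which its call begins. camera_params takes no time and is no camera call.
A pose or a line that the arm cannot do raises robot.MotionError and nothing moves.
- robot.finish_job(): hands the job in; it is judged then, once.
The state is a dict: "time_s": time; "joint_pos": joint angles; "joint_velocities": joint speeds; "joint_efforts": joint torques, N m; "position": TCP position; "ee_rot": TCP orientation; "ft_force": force on the tool from outside, world axes, zero at the start; "torque": the same for the moment, N m; "opening": opening from 0.0 (shut) to 1.0 (fully open); "gripper_force": force on a finger pad.
Only numpy, scipy, OpenCV 4.12 (cv2) and the standard library are available. Lean on these libraries where they do the work, as an engineer would, in place of code of your own. Each camera call takes 0.05 s, during which the arm holds its last target. There are 200 camera calls.

## Working session

There is one attempt and no reset: what is moved stays moved. The work goes in short steps, each a Python script; the robot and the scene stay as the last script left them, time stands still between calls to the robot, and variables do not carry over. Pictures are saved under pics/ and viewed, at most 13 in all, crops included, and the job is handed in when it is done.

```bash
mkdir -p pics; python3 - <<'E'
from bench import robot, viewer
import cv2
for n in("top","side"):
    im=viewer.snapshot(n); cv2.imwrite(f"pics/{n}0.png",cv2.resize(im,(800,600),interpolation=cv2.INTER_CUBIC)); cv2.imwrite(f"{n}_raw.png",im)
    print(n,viewer.camera_params(n))
s=robot.state();print(s["time_s"],s["position"],s["ee_rot"],s["ft_force"],s["opening"])
E
```

```text
top {'fx': 409.0824272623008, 'fy': 409.0824272623008, 'cx': 256.23273813752326, 'cy': 186.24189112807952, 'eye': array([ 0.25930977, -0.16015248,  1.10437049]), 'attitude': array([-0.06670315,  0.71230437, -0.69496496,  0.07208932])}
side {'fx': 450.9979410661462, 'fy': 450.9979410661462, 'cx': 250.0145847819598, 'cy': 186.378862539172, 'eye': array([ 0.33912386, -0.97057162,  0.66211846]), 'attitude': array([-0.45012059,  0.88849585, -0.08231861,  0.03449968])}
0.1 [0.18312869 0.62311429 0.19907709] [-8.31227108e-05  1.42377774e-01  9.89812024e-01 -8.48594248e-04] [ 0.699911   -0.1040433   0.01537428] 0.9984589583434549
```

View pics/top0.png

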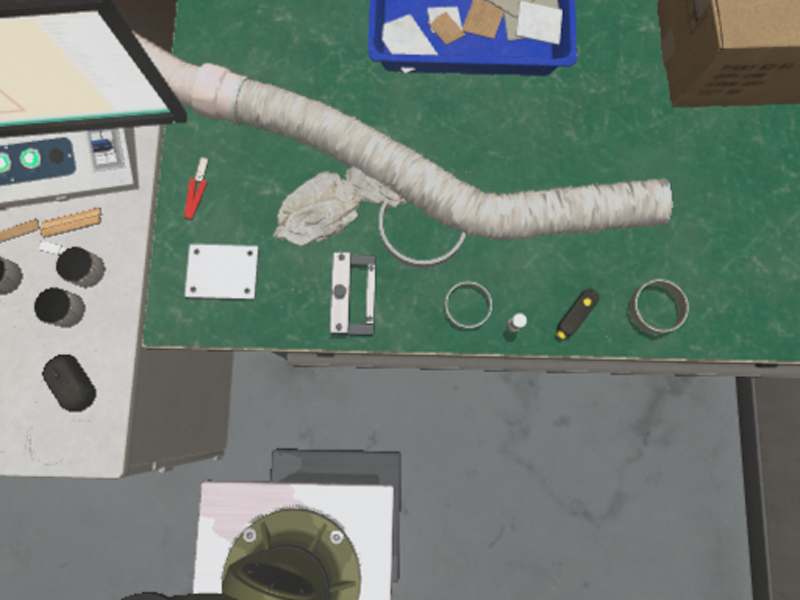

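View pics/side0.png

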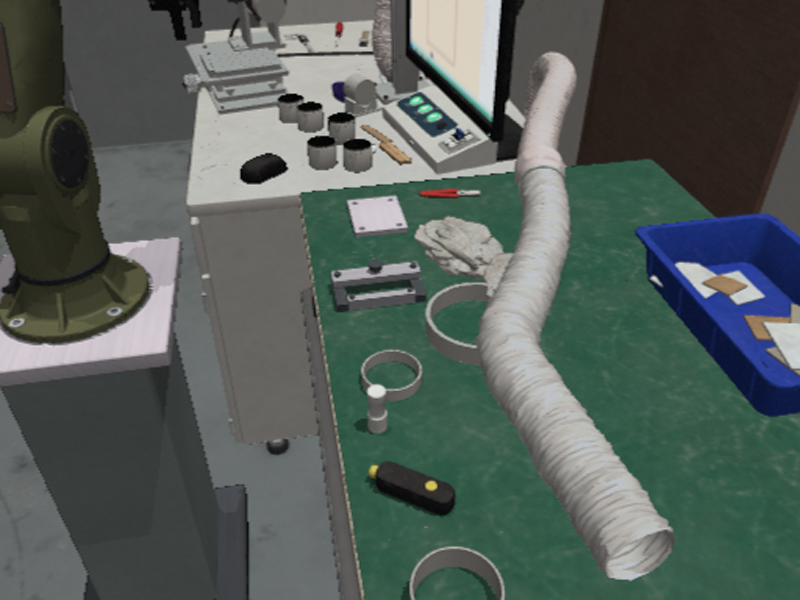

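The top view shows the plate at about (221,272) and the jig bridge at (340,293). The jig opens to the left, so the way in is roughly world -y. I'll enlarge both to measure them.

```bash
cat > h.py <<'E'
import numpy as np, cv2
from scipy.spatial.transform import Rotation as R
from bench import robot, viewer
def rot(q): return R.from_quat(np.r_[q[1:],q[0]])
def ray(n,uv,z):
    c=viewer.camera_params(n); d=rot(c["attitude"]).apply([(uv[0]-c["cx"])/c["fx"],(uv[1]-c["cy"])/c["fy"],1])
    return c["eye"]+d*(z-c["eye"][2])/d[2]
def proj(n,p):
    c=viewer.camera_params(n); q=rot(c["attitude"]).inv().apply(np.atleast_2d(p)-c["eye"])
    return np.c_[c["fx"]*q[:,0]/q[:,2]+c["cx"],c["fy"]*q[:,1]/q[:,2]+c["cy"]]
def quat(ydir): # tool down, closing line at angle ydir in world xy
    y=np.array([np.cos(ydir),np.sin(ydir),0]);z=np.array([0,0,-1.]);x=np.cross(y,z)
    q=R.from_matrix(np.c_[x,y,z]).as_quat(); return np.r_[q[3],q[:3]]
def crop(n,im,x0,y0,w,h,s,name):
    cv2.imwrite(f"pics/{name}.png",cv2.resize(im[y0:y0+h,x0:x0+w],None,fx=s,fy=s,interpolation=cv2.INTER_CUBIC))
E
python3 - <<'E'
from h import *
im=cv2.imread("top_raw.png");crop("top",im,110,146,140,75,5.7142857,"c1")
im=cv2.imread("side_raw.png");crop("side",im,200,115,80,90,6.6667,"c2")
E
```

```text
(no output)
```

View pics/c1.png

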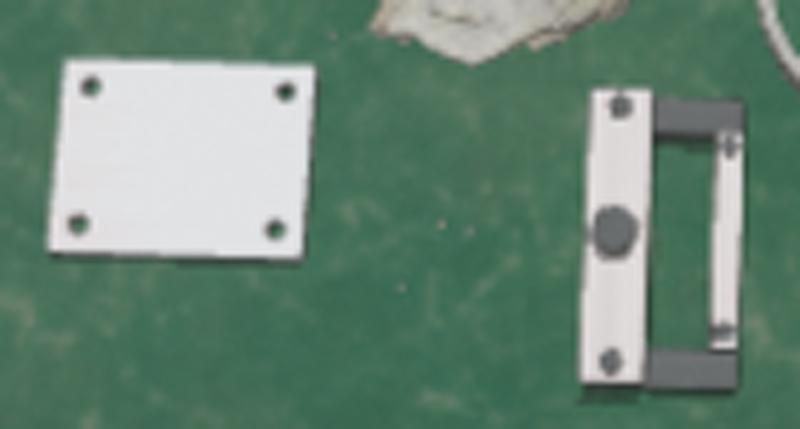

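View pics/c2.png

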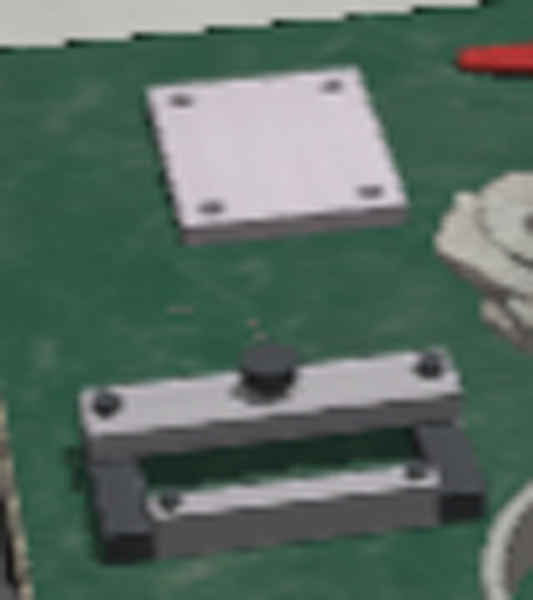

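```bash
python3 - <<'E'
from h import *
np.set_printoptions(precision=4,suppress=True)
def run(n,x0,y0,s,pts,z): 
    return np.array([ray(n,((p[0]+.5)/s+x0-.5,(p[1]+.5)/s+y0-.5),z)[:2] for p in pts])
T=("top",110,146,5.7142857);S=("side",200,115,6.6667)
for nm,a,pts,z in [("plate",T,[(64,59),(316,66),(303,260),(50,252)],.01),("bridge",T,[(591,89),(653,89),(642,384),(580,383)],.0285),
 ("stop",T,[(716,131),(744,131),(738,349),(710,349)],.020),
 ("plateS",S,[(185,232),(147,90),(358,68),(408,210)],.01),("bridgeS",S,[(80,392),(450,348),(463,390),(90,434)],.0285)]:
    w=run(*a,pts,z); c=w.mean(0); e=np.roll(w,-1,0)-w
    print(nm,c,"len",np.linalg.norm(e,axis=1),"ang",np.degrees(np.arctan2(e[:,1],e[:,0])),w.tolist() if 0 else "")
# screw heads on bridge top in T
w=run(*T,[(621,106),(611,362)],.0305);print("screws",w.mean(0),np.degrees(np.arctan2(*(w[0]-w[1])[::-1])))
w=run(*T,[(91,87),(286,91),(275,230),(79,224)],.01);e=np.roll(w,-1,0)-w;print("holes",w.mean(0),np.degrees(np.arctan2(e[:,1],e[:,0])))
w=run(*T,[(730,145),(723,331)],.02);print("stopscrews",w.mean(0),np.degrees(np.arctan2(*(w[0]-w[1])[::-1])))
E
```

```text
plate [0.5054 0.1484] len [0.1216 0.0954 0.1201 0.0949] ang [ -90.1351 -179.856    89.6184    1.0441] 
bridge [ 0.47   -0.0621] len [0.0294 0.141  0.0287 0.1405] ang [ -88.4937 -179.828    90.5006    0.4615] 
stop [ 0.4708 -0.1135] len [0.0133 0.105  0.0131 0.105 ] ang [ -88.5046 -179.7276   91.4399    0.4064] 
plateS [0.5047 0.1461] len [0.1224 0.0957 0.1247 0.0936] ang [ 90.0405   0.673  -90.936  179.3124] 
bridgeS [ 0.4705 -0.0623] len [0.1406 0.0283 0.1389 0.0275] ang [   0.7099  -92.1578 -179.5887   91.3052] 
screws [ 0.4705 -0.062 ] 0.22351607951848063
holes [0.5058 0.1487] [-89.7088 179.6082  89.68     0.0732]
stopscrews [ 0.4716 -0.1133] -0.22577019694708833
```

Both cameras agree: the jig is at (0.470,-0.062) with its x along world -y, and the plate is at (0.505,0.148), nearly parallel to it and 35 mm to the side. The sizes match the ones given.

The plan is to push it sideways with two spread fingertips on the long edge, then push from behind.

```bash
python3 - <<'E'
from h import *
np.set_printoptions(precision=3,suppress=True)
for uv in[(135,180),(185,120),(75,260)]:
    print(uv,[ray("top",(uv[0]*.64,uv[1]*.64),z)[:2] for z in(.05,.15,.3)])
for a in(90,-90):print(a,robot.ik([.575,.148,.1],quat(np.radians(a))))
for a in(0.2,180.2):print(a,robot.ik([.47,.24,.1],quat(np.radians(a))),robot.ik([.47,.03,.01],quat(np.radians(a))))
E
```

```text
(135, 180) [array([0.654, 0.299]), array([0.616, 0.256]), array([0.56, 0.19])]
(185, 120) [array([0.768, 0.223]), array([0.72 , 0.186]), array([0.648, 0.132])]
(75, 260) [array([0.509, 0.385]), array([0.485, 0.333]), array([0.45 , 0.256])]
90 [-0.616  0.278  0.375  1.733 -0.111  1.151  1.362]
-90 [-0.774  0.298  0.566  1.739 -0.173  1.155 -1.729]
0.2 [-0.856  0.137  0.361  1.891 -0.053  1.123 -0.472] [-0.715  0.147  0.634  2.109 -0.109  0.917 -0.016]
180.2 [-0.643  0.136  0.13   1.884 -0.019  1.123  2.639] [ 1.032  0.434 -1.3    2.057  0.496  1.02   2.627]
```

```bash
python3 - <<'E'
from h import *
np.set_printoptions(precision=3,suppress=True)
def tri(a,b):
    A=[];B=[]
    for n,uv in(("top",a),("side",b)):
        uv=np.array(uv)*.64; p0=ray(n,uv,0);e=viewer.camera_params(n)["eye"];d=(p0-e)/np.linalg.norm(p0-e)
        M=np.eye(3)-np.outer(d,d);A.append(M);B.append(M@e)
    x=np.linalg.lstsq(np.vstack(A),np.hstack(B),rcond=None)[0];return x,proj("top",x)/.64,proj("side",x)/.64
print("monitor",tri((185,120),(503,137)))
print("panel",tri((135,185),(522,137)))
print("cup",tri((80,255),(358,142)))
print("red",tri((205,158),(478,192)),tri((190,217),(422,194)))
E
```

```text
monitor (array([0.748, 0.2  , 0.111]), array([[185.487, 115.016]]), array([[498.825, 138.68 ]]))
panel (array([0.731, 0.279, 0.064]), array([[148.314, 135.553]]), array([[477.013, 145.707]]))
cup (array([0.511, 0.377, 0.05 ]), array([[ 79.92 , 258.585]]), array([[360.803, 141.142]]))
red (array([0.714, 0.196, 0.006]), array([[204.938, 158.86 ]]), array([[478.757, 191.714]])) (array([0.605, 0.214, 0.003]), array([[190.025, 216.554]]), array([[421.608, 194.128]]))
```

The monitor corner is at (0.75,0.20,0.11) and the cups reach z=0.05 at y≈0.38. Both are clear of the working area, so I'll go round on the inside and do the side push.

```bash
python3 - <<'E'
from h import *
np.set_printoptions(precision=4,suppress=True)
q=quat(np.radians(90.2))
robot.move_ptp([.36,.36,.2],q)
robot.move_gripper(.7)
robot.move_ptp([.576,.148,.10],q)
robot.movel([.576,.148,.004],speed=.1)
s=robot.state();print(s["time_s"],s["position"],s["opening"],s["ft_force"])
robot.movel([.534,.148,.004],speed=.04)
s=robot.state();print(s["time_s"],s["position"],s["ft_force"])
im=viewer.snapshot("side");crop("side",im,190,90,100,75,8,"c3")
E
```

```text
4.3833 [0.5767 0.1482 0.0047] 0.7009590304175026 [-0.0855 -0.4677  0.0481]
5.5833 [0.5343 0.148  0.0041] [ 0.1888  0.9984 -0.441 ]
```

View pics/c3.png

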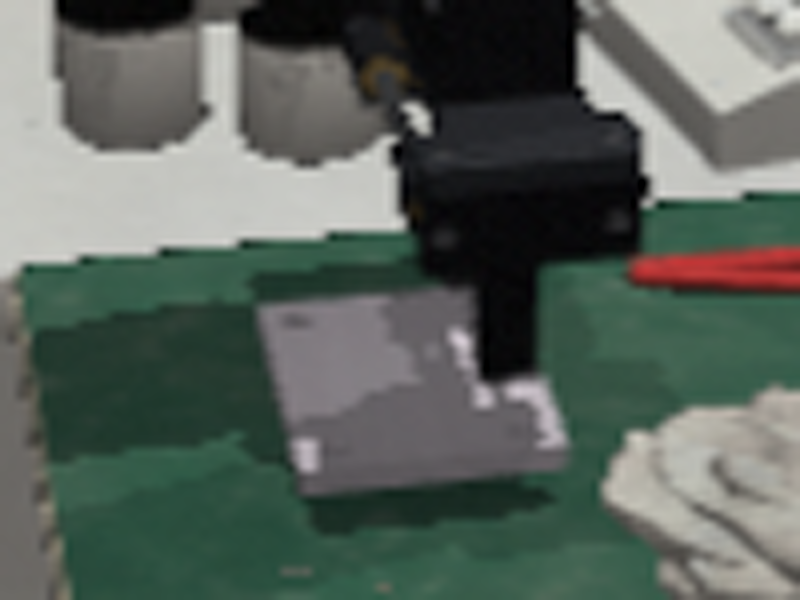

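```bash
python3 - <<'E'
from h import *
np.set_printoptions(precision=1,suppress=True)
f=lambda n,p,x0,y0,s:(proj(n,p)+.5-[x0,y0])*s
for y in (.098,.11,.12):
  print(y,f("side",[[.5248,y,.004],[.5438,y,.004]],190,90,8).tolist())
for cx in(.505,.478):
  print(cx,f("side",[[cx+a*.047,.148+b*.06,z] for z in(0,.01) for a,b in((-1,-1),(1,-1),(1,1),(-1,1))],190,90,8).tolist())
im=viewer.snapshot("top");crop("top",im,100,136,140,105,5.7142857,"c4")
E
```

```text
0.098 [[488.8119182320672, 454.28059513063386], [542.0783869037791, 448.6943960207011]]
0.11 [[482.74624100487813, 436.9162204214049], [535.6270305086036, 431.4067703651176]]
0.12 [[477.7604463860248, 422.6432542310913], [530.3240728758356, 417.196495686871]]
0.505 [[304.2522218428169, 498.8569748024602], [570.5748003774811, 470.6725712570026], [507.92542223788973, 306.6108922889189], [259.88958735242113, 331.2438631438988], [303.02354801916795, 474.1610058102767], [570.6148720912738, 446.0939609802206], [507.6879838617315, 283.0465928259073], [258.5520452580597, 307.5644887282526]]
0.478 [[226.74887602101444, 507.0590040362697], [494.62953345837263, 478.7097120131216], [437.15867526068905, 313.6388897417712], [187.7745522011303, 338.40576198770054], [225.14614747622204, 482.3293890710811], [494.3104284984945, 454.09736036724235], [436.609476838245, 290.04155086312676], [186.11327953904674, 314.6933121615448]]
```

View pics/c4.png

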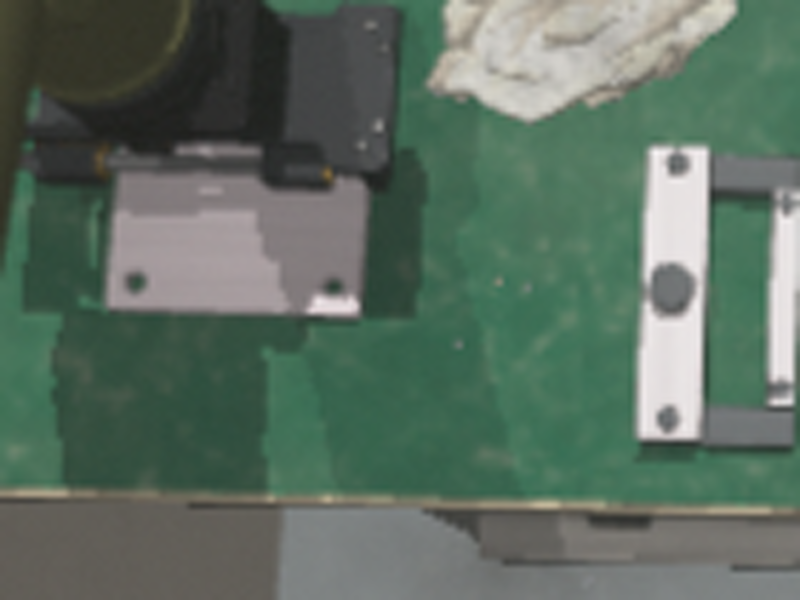

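The plate hasn't moved: its edges are where they were. The fingertips are passing above it, about 20 mm higher than the nominal TCP, possibly because the tips rise as the fingers open. I'll back off and touch the table gently to find the real tip height.

```bash
python3 - <<'E'
from h import *
np.set_printoptions(precision=4,suppress=True)
robot.movel([.579,.148,.006],speed=.1)
s=robot.state();print(s["position"],s["ee_rot"],s["ft_force"],s["opening"])
try:
    print(robot.movel([.579,.148,-.03],speed=.01,contact_N=3))
except robot.MotionError as e: print("ERR",e)
s=robot.state();print(s["time_s"],s["position"],s["ft_force"])
im=viewer.snapshot("side");crop("side",im,220,100,60,45,13,"c5")
E
```

```text
[0.5784 0.1478 0.0056] [-0.0006 -0.0017  1.     -0.0002] [-0.6886  0.2769 -0.1716] 0.6989917632986696
True
8.75 [ 0.579  0.148 -0.022] [-0.2045  0.3414  3.8266]
```

View pics/c5.png

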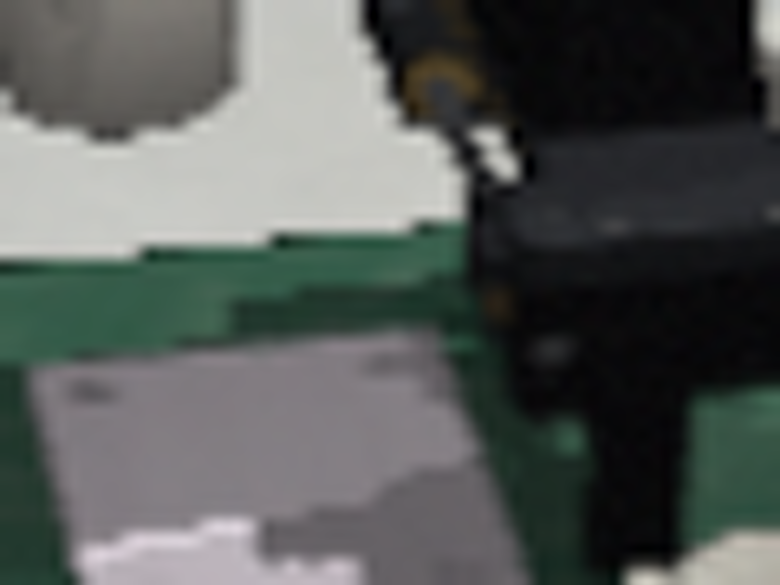

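The table is touched at a nominal z of -0.022, so the tips sit 22 mm above the reported TCP. That agrees with the picture. I'll redo the side push with this correction.

```bash
python3 - <<'E'
from h import *
np.set_printoptions(precision=4,suppress=True)
robot.movel([.579,.148,-.0175],speed=.02)
robot.dwell(.3);s=robot.state();print(s["position"],s["ft_force"])
robot.movel([.545,.148,-.0175],speed=.03)
s=robot.state();print(s["time_s"],s["position"],s["ft_force"])
robot.movel([.5265,.148,-.0175],speed=.03)
s=robot.state();print(s["time_s"],s["position"],s["ft_force"])
robot.movel([.540,.148,-.0175],speed=.05)
robot.movel([.540,.148,.12],speed=.2)
robot.move_ptp([.47,.30,.14],quat(np.radians(.2)))
im=viewer.snapshot("top");cv2.imwrite("t6.png",im);crop("top",im,110,146,140,75,5.7142857,"c6")
print(robot.state()["time_s"])
E
```

```text
[ 0.5789  0.1479 -0.0176] [-0.1889 -1.076  -0.1187]
10.8083 [ 0.5449  0.148  -0.0175] [ 0.6352 -0.4535  0.9715]
11.575 [ 0.5261  0.1481 -0.0176] [0.4935 0.6136 0.741 ]
14.5167
```

View pics/c6.png

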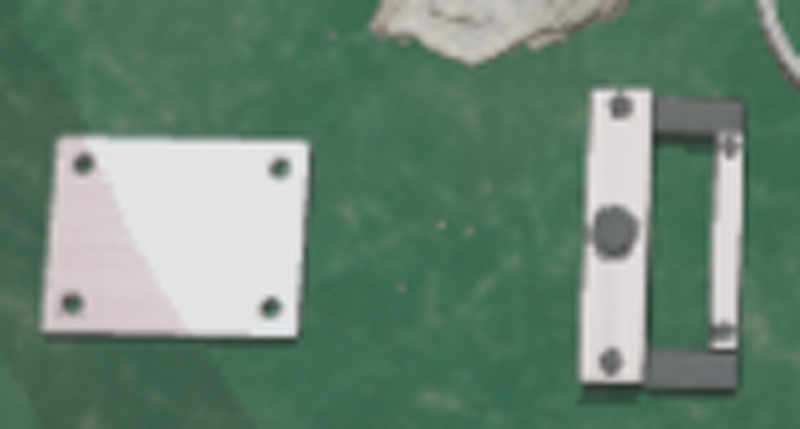

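```bash
python3 - <<'E'
from h import *
np.set_printoptions(precision=4,suppress=True)
for pts in([(58,135),(310,141),(299,338),(42,333)],[(83,163),(280,168),(271,307),(71,302)]):
    w=np.array([ray("top",((p[0]+.5)/5.7142857+109.5,(p[1]+.5)/5.7142857+145.5),.01)[:2] for p in pts]);e=np.roll(w,-1,0)-w
    print(w.mean(0),np.degrees(np.arctan2(e[:,1],e[:,0])))
E
```

```text
[0.4676 0.1483] [ -89.9105 -179.23     90.3148    0.5873]
[0.4682 0.1489] [ -90.0066 -179.5906   89.9977    0.1498]
```

The plate is at (0.468,0.1485), square within about 0.3° and 2 mm off the axis. The rear push can take that out with a slight slant.

```bash
python3 - <<'E'
from h import *
np.set_printoptions(precision=4,suppress=True)
P=lambda t:(lambda s:print(t,s["time_s"],s["position"],s["ft_force"]))(robot.state())
robot.move_gripper(.5)
robot.movel([.468,.242,.10],speed=.15)
robot.movel([.468,.242,-.005],speed=.1)
print(robot.movel([.468,.242,-.032],speed=.012,contact_N=3)); P("touch")
z=robot.state()["position"][2]+.0045
robot.movel([.468,.242,z],speed=.02)
print(robot.movel([.4695,.10,z],speed=.05,contact_N=8));P("a")
im=viewer.snapshot("top");crop("top",im,110,146,140,75,5.7142857,"c7")
E
```

```text
True
touch 18.3583 [ 0.468  0.242 -0.022] [-0.2307  0.4655  4.2467]
False
a 21.7583 [ 0.4695  0.1001 -0.0176] [-0.8432  0.8782  0.9155]
```

View pics/c7.png

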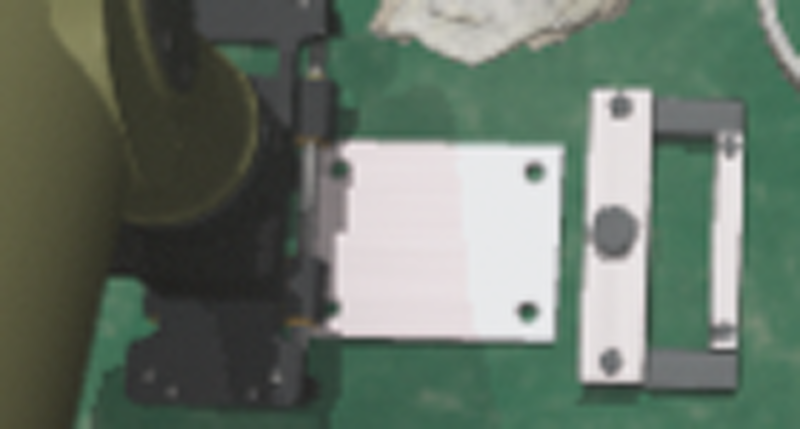

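The plate is tracking straight just before the bridge, with its leading edge from (565,145) to (555,342). I'll check its lateral offset, correct the line, and push it home.

```bash
python3 - <<'E'
from h import *
np.set_printoptions(precision=4,suppress=True)
P=lambda t:(lambda s:print(t,s["time_s"],s["position"],s["ft_force"]))(robot.state())
r=lambda p,z:ray("top",((p[0]+.5)/5.7142857+109.5,(p[1]+.5)/5.7142857+145.5),z)[:2]
a,b=r((565,145),.01),r((555,342),.01);c=(a+b)/2;h=(r((535,172),.01)+r((527,311),.01))/2
print(a,b,c,h)
xc=(c[0]+h[0])/2; dx=float(np.clip(.4706-xc,-.005,.005)); print("dx",dx)
z=-.0176
print(robot.movel([.4695+dx,.032,z],speed=.035,contact_N=8));P("b")
E
```

```text
[ 0.5168 -0.0338] [ 0.4211 -0.0335] [ 0.4689 -0.0337] [ 0.4694 -0.0198]
dx 0.0014499219598339552
False
b 23.9 [ 0.4709  0.032  -0.0176] [0.8672 0.9485 1.506 ]
```

```bash
python3 - <<'E'
from h import *
np.set_printoptions(precision=4,suppress=True)
P=lambda t:(lambda s:print(t,s["time_s"],s["position"],s["ft_force"]))(robot.state())
print(robot.movel([.4709,.017,-.0176],speed=.008,contact_N=7));P("home")
robot.dwell(.5);P("settled")
robot.movel([.4709,.05,-.0176],speed=.03);P("off")
robot.movel([.4709,.06,.10],speed=.1)
robot.move_ptp([.47,.30,.15],quat(np.radians(.2)))
im=viewer.snapshot("top");crop("top",im,160,146,90,75,8,"c8");P("x")
im=viewer.snapshot("side");crop("side",im,200,140,80,60,10,"c9")
E
```

```text
True
home 25.0 [ 0.4706  0.026  -0.0178] [0.4178 1.8722 0.0837]
settled 25.5 [ 0.4704  0.0266 -0.0179] [-0.3769  0.8067 -0.5588]
off 26.425 [ 0.4709  0.0498 -0.0176] [-0.2591 -0.2821  0.3658]
x 28.775 [0.4708 0.2972 0.1495] [-0.2353 -0.0048  0.2197]
```

View pics/c8.png

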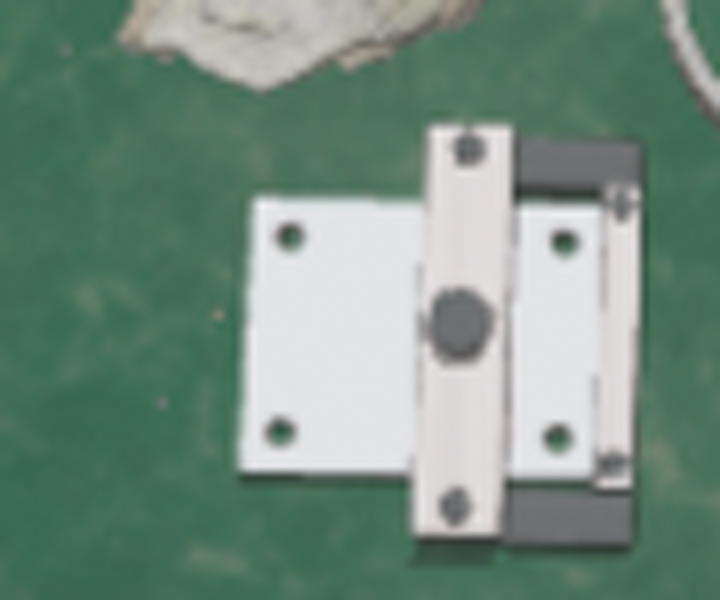

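```bash
python3 - <<'E'
from h import *
np.set_printoptions(precision=4,suppress=True)
r=lambda p,z:ray("top",((p[0]+.5)/8+159.5,(p[1]+.5)/8+145.5),z)[:2]
for n,a,b,z in(("rear",(254,197),(238,473),.01),("rholes",(290,236),(281,432),.01),("fholes",(565,242),(558,437),.01),("stoptopface",(603,184),(594,488),.02),("bridgefront",(428,125),(412,538),.0285)):
    A,B=r(a,z),r(b,z);print(n,(A+B)/2,np.degrees(np.arctan2(*(A-B)[::-1])))
A=(r((290,236),.01)+r((281,432),.01))/2;B=(r((565,242),.01)+r((558,437),.01))/2
print("axis",np.degrees(np.arctan2(*(B-A)[::-1])))
E
```

```text
rear [0.4699 0.0134] -0.09877530977792566
rholes [ 0.4703 -0.    ] 0.4427870321825089
fholes [ 0.4708 -0.0939] 0.0617504718564832
stoptopface [ 0.4707 -0.107 ] 0.289140738746679
bridgefront [ 0.4695 -0.0476] 0.3866200126844415
axis -89.69788505366847
```

View pics/c9.png

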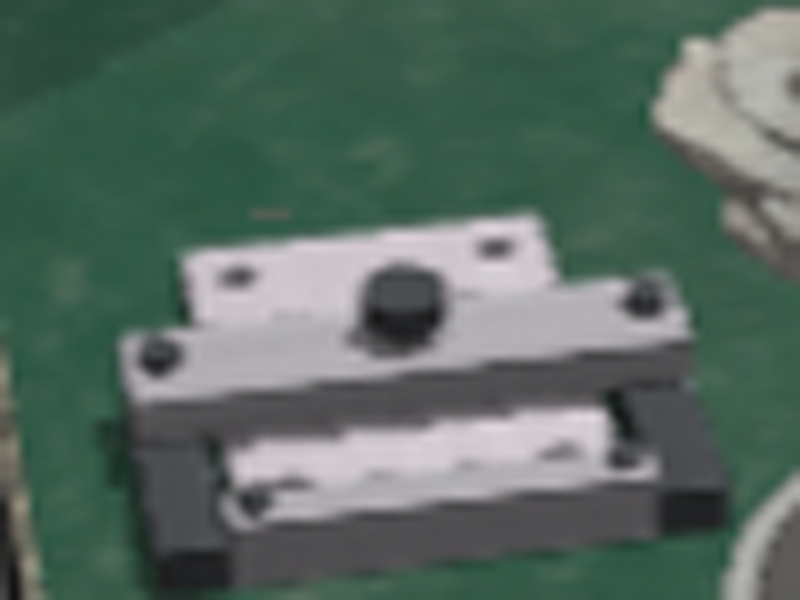

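The plate is flat under the bridge: rear edge at y=0.0134 and leading edge within 0.5 mm of the stop face. One more slow, slightly firmer press will make sure it's seated before I hand in.

```bash
python3 - <<'E'
from h import *
np.set_printoptions(precision=4,suppress=True)
P=lambda t:(lambda s:print(t,s["time_s"],s["position"],s["ft_force"]))(robot.state())
q=quat(np.radians(.3))
robot.move_ptp([.4707,.06,.10],q)
robot.movel([.4707,.05,-.0176],speed=.08)
robot.movel([.4707,.032,-.0176],speed=.03)
print(robot.movel([.4707,.018,-.0176],speed=.006,contact_N=13));P("home")
robot.dwell(.3);P("settled")
robot.movel([.4707,.05,-.0176],speed=.03)
robot.movel([.4707,.06,.10],speed=.1)
robot.move_ptp([.47,.30,.15],q)
im=viewer.snapshot("top");crop("top",im,160,146,90,75,8,"c10");cv2.imwrite("t10.png",im)
d=cv2.absdiff(im,cv2.imread("top_raw.png")).max(2);print("bystander diff",d[170:225,275:400].max())
P("end")
E
```

```text
True
home 33.8583 [ 0.4704  0.0261 -0.0177] [0.4193 1.48   1.2944]
settled 34.1583 [ 0.4702  0.0261 -0.0179] [0.2854 1.749  0.6146]
bystander diff 7
end 37.4583 [0.4708 0.2971 0.1495] [ 0.141  -0.2636  0.28  ]
```

View pics/c10.png

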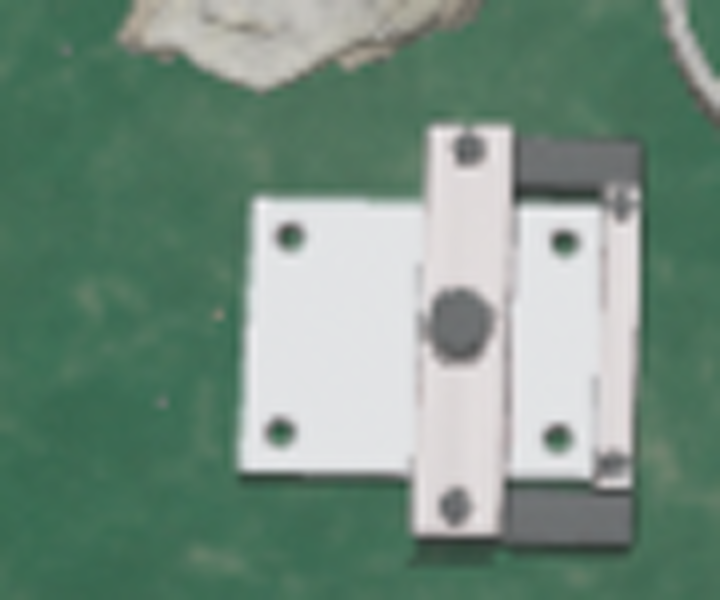

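The firmer press didn't move the plate (rear edge still from (254,197) to (238,473)), so it is fully home. The bystanders haven't moved either.

```bash
python3 -c "
from bench import robot
print(robot.finish_job())"
```

```text
the job is handed in; nothing more can be done
None
```

The plate is under the bridge, flat, square and fully home against the stop bar (within about 0.5 mm by the camera); the pin gauge, deburring tool and ring haven't moved, and I handed the job in at about 37 s.

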